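Stir the finishing beads

ROBOT

A 7-joint arm with a two-finger parallel gripper is mounted at the origin on the work surface. World frame = base frame: x ahead of the robot, y to its left, z up, the work surface at z = 0. Lengths are in mm, angles in rad, forces in N, time in s.
With the tool pointing down it reaches from about 425 to 875 mm from the base axis. Payload 8.4 kg.
Tool frame: the origin (TCP) lies at the very end of the fingers, on their centre line; the grasp point (between the pads) lies 19 mm behind it; z points along the fingers, y is the line along which they close (so a half turn about z gives the same grasp; the last joint's range is limited). The gripper opens to 85 mm and grips with 20 to 120 N. Pads are 22 mm wide; open, the fingers measure 114 mm over their backs; the gripper's body (76 mm by 85 mm) begins 54 mm behind the grasp point. The pads swing forward as they close: fully open they stand 13 mm farther back than shut.
Start: joints at [-1.343, 0.333, 0.04, 1.465, -0.013, 1.343, -0.059], TCP at [208.659, 615.567, 192.208] pointing down, gripper open.
Joint ranges: [-2.58, 2.58], [-0.38, 2.09], [-1.3, 1.39], [0.25, 2.4], [-1.5, 4.64], [0.08, 2.09], [-2.65, 2.65]. Speed limits (rad/s): [2.22, 2.22, 2.79, 2.79, 3.14, 3.14, 3.14].

INTERFACE

Orientations are given as a unit quaternion [x, y, z, w].
In Python, from workcell import arm gives the robot as it stands.
- The arm moves only by the tool step_arm, never from a script. Its argument "steps" is text: rows parted by semicolons, each of 7 numbers parted by spaces: the shift along the tool's x, y, z in mm, then the turn, a rotation vector about the tool's x, y, z in rad, then the closure, from 0 (fully open) to 1 (shut). In form: dx dy dz rx ry rz grip; .... A call has 1 to 12 rows; each row shifts and turns the commanded pose from where the row before left it, along the tool's axes as they then stand; what a row does not reach is not made up. A row lasts 1/12 s, in which the tool goes at most 41.7 mm and 7.16 degrees, less where a joint would pass 70% of its speed; a pose out of reach is approached as far as the arm can. A call is refused whole if a number of a shift passes 41.7 or a number of a turn 0.125, either way. A call with a gripper value outside its range is refused whole. The fingers move at their own pace and stop on an object; the grip force is fixed at half the most. Time passes only in rows, so rows that do not move let the fingers close. It gives the time, the measured TCP pose, the force, the opening and the grip force at its end, in the units of the state.
- arm.observe(): the state, without advancing time (a new reading comes with each control period).
- arm.snapshot(name): name is "side" or "top" or "wrist"; returns (picture, depth): 420x560x3 uint8, blue, green, red; 420x560 float32, mm along the optical axis (not along the pixel's ray), 0 where there is no reading.
- arm.get_calibration(name): a dict with "fx", "fy", "cx", "cy" (pixels), "R" (3x3) and "t" (3): a world point X has camera coordinates R X + t; the wrist camera has in their place "tool_from_camera" (4x4, takes a point from camera to tool coordinates, whose origin is the TCP and whose axes are the flange's). Camera axes: x right, y down, z forward; pixel columns grow to the right and rows downward; lengths in mm; the calibration is good to about 2 mm. A picture is of the moment at which its call begins: read the wrist's pose just before it. get_calibration takes no time and is no camera call.
- arm.sign_off(): hands the job in; it is judged then, once.
The state is a dict: "time": time; "joint_positions": joint angles; "joint_velocities": joint speeds; "effort": joint torques, N m; "ee_pos": TCP position; "tool_rot": TCP orientation; "ft_force": force on the tool from outside, world axes, zero at the start; "ft_torque": the same for the moment, N m; "finger_gap": opening from 0.0 (shut) to 1.0 (fully open); "gripper_force": force on a finger pad.
Only numpy, scipy, OpenCV 4.12 (cv2) and the standard library are available. Lean on these libraries where they do the work, as an engineer would, in place of code of your own. Each camera call takes 0.05 s, during which the arm holds its last target. There are 200 camera calls.

TASK

Take the red-handled stirring rod out of the grey holder and, with its foot down among the beads in the green bowl, stir them round the bowl until each of the three blue beads has been shifted by at least a bead's width from where it lay. Then stand the rod back in the holder and let go of it, leaving the blue beads in the bowl; keep the gripper's fingers off the blue beads.

Things in the scene. Friction and masses are not known exactly. Their poses are not given: they have to be found in the camera images.
- rod: Stirring rod, loose, standing upright in one pocket of the holder (a yellow-handled steel scraper, 150 tall, stands in the other). Length 160, about 90 g, round: black rubber foot 24 dia x 30 high, wooden shaft 14 dia, red handle 24 dia from 95 to 160 above the foot's underside. Origin: centre of the foot's underside; z runs up to the handle. Grip the handle from above near its top. Sizes in mm.
- bowl: Green flat-floored bowl, fixed. Vertical wall: outer 170 mm dia, inner 160, rim 55 above the bench, inner floor 5. Origin: centre of its underside, on the bench; z up. Holds 9 loose upright beads: six in a ring of 36 mm radius about the centre (blue and white by turns, 60 degrees apart), three white ones farther out at 64 mm. The centre is free, 24 mm all round: room to set the rod's foot down.
- blue_1: Blue bead, a loose cylinder 24 mm in diameter, 20 mm high, 20 g, glazed and slick, standing on the bowl's floor; the white ones are alike. It stays where it is pushed. Origin: centre of its underside as it stands at the start.
- blue_2: Blue bead like blue_1, a third of the way round the bowl from it.
- blue_3: Blue bead like blue_1, another third of the way round the bowl.
- holder: Grey open-topped tool holder, fixed: outer 170 mm along its x, 66 along y, 60 high; walls and floor 6 thick. A wall across the middle makes two pockets, each 76 (x) by 54 (y) inside, centred 41 mm from the origin along +x and -x. At the start rod and scraper stand 44 to 52 mm along +x or -x, within 6 mm in y. Origin: centre of underside, on the bench; z up.
Mind the look-alikes: they are no part of the job. What is shaped like the blue_2 but black or yellow is not meant.

How it is judged:
By the outcome, as a careful person would: the job done as asked, in the order asked, and still so for the second after the job is handed in, with the robot touching nothing.
It also fails if it takes over 58 s, if anything falls off the work surface, if the arm or the gripper's body presses on something with over 40 N, if the wrist force passes 120 N, or if a joint passes its speed limit or range.

## Working session

There is one attempt and no reset: what is moved stays moved. The work goes in short steps, Python scripts to look and compute and a tool call to move; the robot and the scene stay as the last step left them, time stands still between calls to the robot, and variables do not carry over. Pictures are saved under pics/ and viewed, at most 10 in all, crops included, and the job is handed in when it is done.

Besides the shell and the picture viewer there is one more tool, called after ">>>" as name(argument=value, ...) on one line, values as JSON. step_arm: Moves the arm, as the interface text tells. Its arguments: {"type":"object","properties":{"steps":{"type":"string"}},"required":["steps"]}

```bash
mkdir -p pics; cat > h.py <<'E'
import numpy as np, cv2
from workcell import arm
def ray(name,uv,z):
    c=arm.get_calibration(name);R=np.array(c['R']);t=np.array(c['t'])
    o=-R.T@t;d=R.T@np.array([(uv[0]-c['cx'])/c['fx'],(uv[1]-c['cy'])/c['fy'],1])
    return o+d*(z-o[2])/d[2]
def cloud(name,depth):
    c=arm.get_calibration(name);R=np.array(c['R']);t=np.array(c['t'])
    v,u=np.indices(depth.shape);P=np.stack([(u-c['cx'])/c['fx']*depth,(v-c['cy'])/c['fy']*depth,depth],-1)
    return (P-t)@R
E
python3 - <<'E'
from h import *
for n in("top","side"):
    p,d=arm.snapshot(n);cv2.imwrite(f"pics/{n}0.png",p);np.save(f"{n}0.npy",d)
    c=arm.get_calibration(n);print(n,-np.array(c['R']).T@c['t'])
s=arm.observe();print(s['time'],s['ee_pos'],s['tool_rot'],s['finger_gap'])
E
```

```text
top [ 465.44840325  -49.95509995 1032.34669957]
side [486.07911643 537.63815051 694.56185442]
0.1 [208.52569155 615.11275237 191.40420466] [ 1.62679992e-01  9.86678594e-01 -7.52978648e-04 -7.28398631e-05] 1.0030589827621659
```

View pics/top0.png

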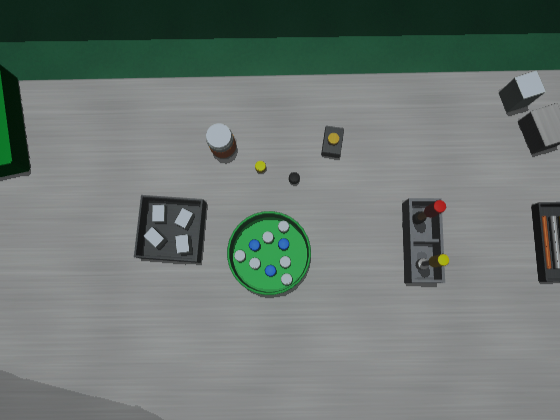

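View pics/side0.png

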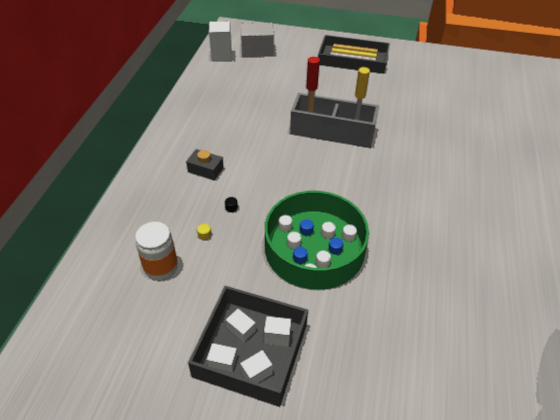

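The top view shows the bowl at about (269,253), with blue beads at (255,245), (284,244) and (270,271). The holder is at (423,242), with the red handle top at (440,207) and the yellow scraper at (443,260). Next I'll measure these.

```bash
python3 - <<'E'
from h import *
p=cv2.imread("pics/top0.png");d=np.load("top0.npy");P=cloud("top",d)
h=cv2.cvtColor(p,cv2.COLOR_BGR2HSV)
def blobs(m,amin=20):
    n,l,s,c=cv2.connectedComponentsWithStats(m.astype(np.uint8));return [(c[i],s[i],l==i) for i in range(1,n) if s[i,4]>=amin]
H,S,V=h[...,0],h[...,1],h[...,2]
roi=np.zeros(H.shape,bool);roi[190:310,210:460]=1
for c,s,m in blobs(roi&(H>105)&(H<130)&(S>150)&(V>80)): print("blue",c.round(1),s[4],ray("top",c,25).round(1))
for c,s,m in blobs(roi&(S<60)&(V>150)&(np.hypot(*(np.indices(H.shape)-np.array([253,269])[:,None,None]))<36)): print("white",c.round(1),s[4],ray("top",c,25).round(1))
for nm,m0,z in(("red",((H<6)|(H>174))&(S>180)&(V>140),160),("yellow",(abs(H-30)<6)&(S>150)&(V>140),150)):
  for c,s,m in blobs(roi&m0): print(nm,c.round(1),s,ray("top",c,z).round(1),np.median(P[m],0).round(1))
hp=roi&(abs(P[...,2]-60)<5)&(P[...,0]>500);hp[:,:395]=0
hp=roi&(abs(P[...,2]-60)<6)&(np.indices(H.shape)[1]>390)
q=P[hp][:,:2].astype(np.float32);print("holder",len(q),cv2.minAreaRect(q))
bp=roi&(abs(P[...,2]-55)<6)&(np.indices(H.shape)[1]<330)
q=P[bp][:,:2].astype(np.float32);print("bowl",len(q),cv2.minEnclosingCircle(q),cv2.minAreaRect(q))
# side view red
p=cv2.imread("pics/side0.png");P=cloud("side",np.load("side0.npy"));h=cv2.cvtColor(p,cv2.COLOR_BGR2HSV);H,S,V=h[...,0],h[...,1],h[...,2]
m=((H<6)|(H>174))&(S>180)&(V>90);m[:,:290]=0;m[:50]=0;m[100:]=0;m[:,330:]=0
Q=P[m];print("side red z",Q[:,2].min(),Q[:,2].max())
for a,b in((100,115),(115,130),(130,145),(145,157)):
  k=(Q[:,2]>a)&(Q[:,2]<b);print(a,k.sum(),Q[k].mean(0).round(1))
print(P[abs(P[...,2]-160)<2][:1])
E
```

```text
blue [283.3 243.8] 91 [563.  -40.2  25. ]
blue [254.  244.8] 92 [561.8  20.9  25. ]
blue [270.1 270.2] 90 [508.6 -12.   25. ]
white [283.  225.4] 81 [601.6 -40.2  25. ]
white [267.3 236.3] 83 [579.1  -7.1  25. ]
white [239.4 254.9] 85 [541.2  51.5  25. ]
white [284.6 261.1] 86 [527.  -42.4  25. ]
white [254.1 262.5] 82 [525.1  20.9  25. ]
white [286.1 278.3] 84 [491.5 -44.9  25. ]
red [439.5 205.8] [434 201  12  11 103] [ 615.  -326.5  160. ] [ 613.7 -324.9  166.3]
yellow [442.8 259.3] [438 254  11  11  84] [ 518.5 -329.4  150. ] [ 518.5 -327.6  156.4]
holder 763 ((564.4158325195312, -327.33453369140625), (67.49634552001953, 170.2710418701172), 88.64999389648438)
bowl 688 ((544.3710327148438, -10.350186347961426), 84.86053466796875) ((544.3937377929688, -10.60662841796875), (167.80813598632812, 167.86495971679688), 25.285512924194336)
side red z 162.86762033559475 168.191690713065
100 0 [nan nan nan]
115 0 [nan nan nan]
130 0 [nan nan nan]
145 0 [nan nan nan]
[[ 623.40512063 -322.0049948   160.06358807]]<stdin>:22: RuntimeWarning: Mean of empty slice.
  ret = um.true_divide(
```

>>> step_arm(steps="0 0 -5 0 0 0.124 0;0 0 -5 0 0 0.124 0;0 0 -5 0 0 0.124 0;0 0 -5 0 0 0.124 0;0 0 -5 0 0 0.124 0;0 0 -5 0 0 0.124 0;0 0 -5 0 0 0.124 0;0 0 -5 0 0 0.124 0;0 0 -5 0 0 0.124 0;0 0 -5 0 0 0.124 0;0 0 0 0 0 0 0")

```text
time: 1.02
ee_pos: [208.7, 615.8, 242.8]
tool_rot: [0.708, 0.706, 0.0, -0.0]
ft_force: [0.1, -0.0, 0.3]
finger_gap: 0.997
gripper_force: 0.0
```

>>> step_arm(steps="-20 22 0 0 0 0 0;-24 26 0 0 0 0 0;-26 28 0 0 0 0 0;-26 28 0 0 0 0 0;-26 28 0 0 0 0 0;-26 28 0 0 0 0 0;-26 28 0 0 0 0 0;-26 28 0 0 0 0 0;-26 28 0 0 0 0 0;-26 28 0 0 0 0 0;-26 28 0 0 0 0 0;-26 28 0 0 0 0 0")

```text
time: 2.02
ee_pos: [538.8, 311.3, 241.8]
tool_rot: [0.704, 0.71, -0.0, -0.0]
ft_force: [1.5, 0.6, 0.9]
finger_gap: 0.999
gripper_force: 0.0
```

>>> step_arm(steps="-35 8 0 0 0 0 0;-35 8 0 0 0 0 0;-35 8 0 0 0 0 0;-35 8 0 0 0 0 0;-35 8 0 0 0 0 0;-35 8 0 0 0 0 0;-35 8 0 0 0 0 0;-35 8 0 0 0 0 0;-35 0 0 0 0 0 0;-35 0 0 0 0 0 0;-35 0 0 0 0 0 0;-35 0 0 0 0 0 0")

```text
time: 3.02
ee_pos: [603.1, -108.5, 241.7]
tool_rot: [0.704, 0.71, -0.0, -0.0]
ft_force: [0.9, -0.3, 0.4]
finger_gap: 0.998
gripper_force: 0.0
```

>>> step_arm(steps="-30 2 0 0 0 0 0;-30 2 0 0 0 0 0;-30 2 0 0 0 0 0;-30 2 0 0 0 0 0;-30 2 0 0 0 0 0;-30 1 0 0 0 0 0;-20 0 0 0 0 0 0;-8 0 0 0 0 0 0;0 0 0 0 0 0 0;0 0 0 0 0 0 0")

```text
time: 3.85
ee_pos: [615.5, -314.0, 241.7]
tool_rot: [0.705, 0.709, 0.0, -0.0]
ft_force: [0.5, 0.7, 0.6]
finger_gap: 1.0
gripper_force: 0.0
```

```bash
python3 - <<'E'
from h import *
from scipy.spatial.transform import Rotation as Ro
s=arm.observe();p,d=arm.snapshot("wrist");cv2.imwrite("pics/w1.png",p)
c=arm.get_calibration("wrist");T=np.array(c['tool_from_camera']);R=Ro.from_quat(s['tool_rot']).as_matrix()
h=cv2.cvtColor(p,cv2.COLOR_BGR2HSV);H,S,V=h[...,0],h[...,1],h[...,2]
v,u=np.indices(d.shape);Q=np.stack([(u-c['cx'])/c['fx']*d,(v-c['cy'])/c['fy']*d,d],-1)@T[:3,:3].T+T[:3,3]
W=Q@R.T+s['ee_pos']
m=((H<6)|(H>174))&(S>150)&(V>60)&(d>0)
print(s['ee_pos'],m.sum())
top=m&(abs(W[...,2]-166)<4)
if top.sum(): print(top.sum(),cv2.minEnclosingCircle(W[top][:,:2].astype(np.float32)),np.median(W[top],0))
E
```

```text
[ 615.47955708 -314.02868434  241.71651574] 2653
470 ((615.629638671875, -325.14617919921875), 10.761974334716797) [ 615.53387231 -324.82699904  166.37425015]
```

View pics/w1.png

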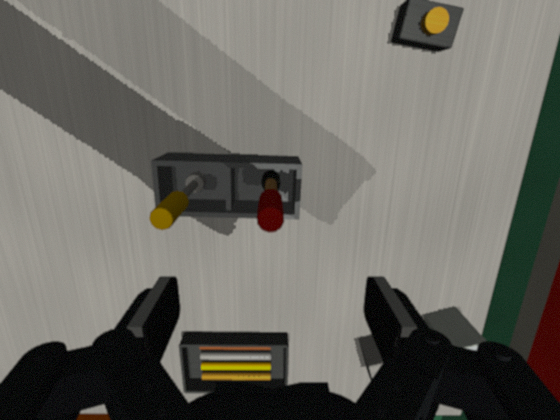

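The wrist view shows the red handle top at about (270,218), which agrees with the top view at (615.5,-325). I'll descend and grip.

>>> step_arm(steps="-6 0 0 0 0 0 0;-5.5 0 0 0 0 0 0;0 0 20 0 0 0 0;0 0 25 0 0 0 0;0 0 25 0 0 0 0;0 0 20 0 0 0 0;0 0 15 0 0 0 0;0 0 10 0 0 0 0;0 0 0 0 0 0 0;0 0 0 0 0 0 0")

```text
time: 4.73
ee_pos: [615.6, -326.1, 127.5]
tool_rot: [0.705, 0.709, -0.0, -0.0]
ft_force: [-0.1, 0.1, 0.6]
finger_gap: 0.998
gripper_force: 0.0
```

>>> step_arm(steps="0 0 0 0 0 0 1;0 0 0 0 0 0 1;0 0 0 0 0 0 1;0 0 0 0 0 0 1;0 0 0 0 0 0 1;0 0 0 0 0 0 1;0 0 0 0 0 0 1;0 0 0 0 0 0 1;0 0 0 0 0 0 1;0 0 0 0 0 0 1;0 0 0 0 0 0 1;0 0 0 0 0 0 1")

```text
time: 5.73
ee_pos: [615.6, -326.5, 127.7]
tool_rot: [0.706, 0.709, 0.0, 0.0]
ft_force: [-0.1, -0.1, 5.0]
finger_gap: 0.003
gripper_force: 2.7
```

```bash
python3 - <<'E'
from h import *
p,d=arm.snapshot("side");q,_=arm.snapshot("wrist");s=cv2.resize(p[20:180,220:420],None,fx=2,fy=2.625)
cv2.imwrite("pics/c2.png",np.hstack([s,cv2.resize(q,(400,420))]))
E
```

```text
(no output)
```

View pics/c2.png

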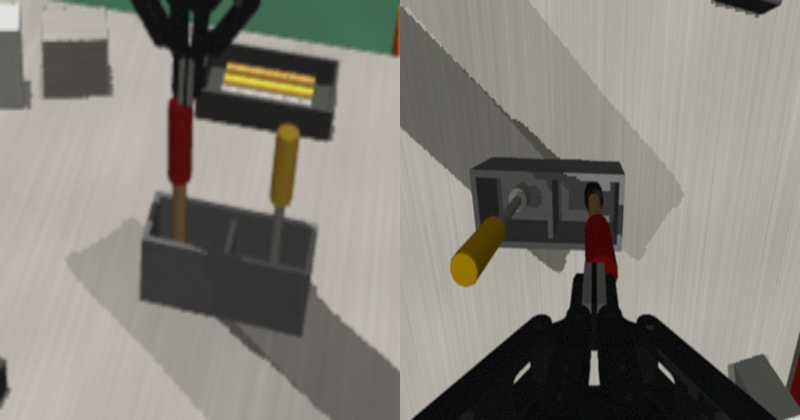

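The fingers have closed to nothing, and in the side view they sit just above or behind the handle. I'll measure the finger tips against the handle.

```bash
python3 - <<'E'
from h import *
from scipy.spatial.transform import Rotation as Ro
s=arm.observe();print(s['ee_pos'],s['ft_force'])
p,d=arm.snapshot("side");P=cloud("side",d);h=cv2.cvtColor(p,cv2.COLOR_BGR2HSV);H,S,V=cv2.split(h)
near=(abs(P[...,0]-615)<60)&(abs(P[...,1]+325)<60)
red=near&((H<6)|(H>174))&(S>150)&(P[...,2]>80);blk=near&(S<90)&(P[...,2]>100)
for n,m in(("red",red),("blk",blk)):
  Q=P[m]
  for z in range(90,260,10):
    k=abs(Q[:,2]-z)<5
    if k.sum(): print(n,z,k.sum(),np.median(Q[k],0).round(1),Q[k][:,0].min().round(),Q[k][:,0].max().round(),Q[k][:,1].max().round(1))
c=arm.get_calibration("wrist");print(np.array(c['tool_from_camera']).round(3))
p,d=arm.snapshot("wrist");T=np.array(c['tool_from_camera']);v,u=np.indices(d.shape);Q=np.stack([(u-c['cx'])/c['fx']*d,(v-c['cy'])/c['fy']*d,d],-1)@T[:3,:3].T+T[:3,3]
W=Q@Ro.from_quat(s['tool_rot']).as_matrix().T+s['ee_pos']
H,S,V=cv2.split(cv2.cvtColor(p,cv2.COLOR_BGR2HSV))
near=(abs(W[...,0]-615)<40)&(abs(W[...,1]+325)<60)&(d>0)
for n,m in(("wred",near&((H<6)|(H>174))&(S>150)),("wblk",near&(S<90)&(W[...,2]>110))):
  for z in range(90,220,10):
    k=W[m&(abs(W[...,2]-z)<5)]
    if len(k): print(n,z,len(k),np.median(k,0).round(1),k[:,1].max().round(1),k[:,1].min().round(1))
E
```

```text
[ 615.58528429 -326.57606985  127.70972412] [-1.68099518e-03 -3.66687139e-01  5.68066609e+00]
red 110 40 [ 616.8 -315.2  109.9] 608.0 626.0 -311.4
red 120 48 [ 616.4 -315.2  119.9] 608.0 627.0 -310.7
red 130 45 [ 617.5 -314.5  130.8] 609.0 628.0 -310.5
red 140 44 [ 618.  -314.8  140.4] 608.0 627.0 -310.7
red 150 51 [ 617.  -315.2  150.3] 608.0 628.0 -310.1
red 160 55 [ 619.4 -315.8  160.6] 609.0 630.0 -312.0
red 170 26 [ 623.  -316.9  166.1] 611.0 630.0 -312.5
blk 100 4 [ 608.6 -319.7  104.5] 606.0 628.0 -318.1
blk 110 5 [ 606.8 -322.5  111.2] 606.0 629.0 -321.0
blk 120 9 [ 607.2 -321.8  119.5] 606.0 629.0 -316.8
blk 130 10 [ 617.9 -323.4  128.9] 606.0 630.0 -318.8
blk 140 8 [ 618.5 -322.6  140.5] 607.0 630.0 -319.1
blk 150 6 [ 607.7 -322.   148.2] 607.0 630.0 -319.6
blk 160 4 [ 608.1 -323.   158.3] 608.0 608.0 -321.7
blk 170 23 [ 613.5 -316.   172.8] 605.0 621.0 -313.4
blk 180 76 [ 613.1 -318.1  180.4] 601.0 628.0 -311.5
blk 190 70 [ 612.9 -317.   190.3] 601.0 628.0 -312.8
blk 200 73 [ 613.7 -317.5  199.9] 601.0 627.0 -311.9
blk 210 115 [ 616.1 -315.1  211.9] 584.0 643.0 -311.0
blk 
[... 704 characters left out ...]
4.3 -323.0
wred 160 371 [ 621.4 -316.   160.8] -314.1 -327.2
wred 170 379 [ 625.9 -319.1  166.2] -314.3 -328.8
wred 180 10 [ 629.5 -320.3  178.2] -315.8 -320.9
wred 190 1 [ 628.  -319.8  194.6] -319.8 -319.8
wred 200 2 [ 616.9 -316.4  201.2] -316.0 -316.7
wred 210 2 [ 608.4 -315.1  213.4] -315.1 -315.2
wblk 140 7 [ 631.9 -322.2  142.9] -321.8 -323.7
wblk 150 14 [ 621.  -322.7  150.9] -320.7 -324.3
wblk 160 27 [ 632.8 -323.3  163.4] -319.6 -329.0
wblk 170 107 [ 615.5 -316.3  173.3] -315.4 -330.3
wblk 180 513 [ 616.  -316.5  180.5] -315.0 -321.2
wblk 190 639 [ 616.5 -316.6  190.1] -315.1 -321.2
wblk 200 847 [ 616.5 -316.6  201.4] -315.1 -338.4
wblk 210 1294 [ 616.9 -315.5  212.3] -312.7 -338.9
```

Fingertips are actually at z≈167, resting on the handle top (5 N), although the reported TCP is 127.7. So the fingers end about 39 mm short of the reported TCP. I'll open them, check that with the wrist camera, and go lower.

>>> step_arm(steps="0 0 -4 0 0 0 0;0 0 0 0 0 0 0;0 0 0 0 0 0 0;0 0 0 0 0 0 0;0 0 0 0 0 0 0;0 0 0 0 0 0 0;0 0 0 0 0 0 0;0 0 0 0 0 0 0;0 0 0 0 0 0 0;0 0 0 0 0 0 0")

```text
time: 6.77
ee_pos: [615.4, -326.3, 131.2]
tool_rot: [0.706, 0.709, -0.0, -0.0]
ft_force: [0.9, 0.2, -0.0]
finger_gap: 1.003
gripper_force: 0.0
```

```bash
python3 - <<'E'
from h import *
from scipy.spatial.transform import Rotation as Ro
s=arm.observe();print(s['ee_pos'],s['ft_force'],s['finger_gap'])
c=arm.get_calibration("wrist")
p,d=arm.snapshot("wrist");T=np.array(c['tool_from_camera']);v,u=np.indices(d.shape);Q=np.stack([(u-c['cx'])/c['fx']*d,(v-c['cy'])/c['fy']*d,d],-1)@T[:3,:3].T+T[:3,3]
W=Q@Ro.from_quat(s['tool_rot']).as_matrix().T+s['ee_pos']
H,S,V=cv2.split(cv2.cvtColor(p,cv2.COLOR_BGR2HSV))
m=((H<6)|(H>174))&(S>150)&(d>0)&(abs(W[...,2]-166)<3)&(np.hypot(W[...,0]-615,W[...,1]+325)<40)
print("top",m.sum(),cv2.minEnclosingCircle(W[m][:,:2].astype(np.float32)))
k=Q[(d>0)&(d<260)&(S<90)&(abs(Q[...,1])>20)&(abs(Q[...,1])<60)]
print("finger tool z max",np.percentile(k[:,2],[50,90,99,100]), "tip y",np.sort(k[k[:,2]>k[:,2].max()-8][:,1])[[0,-1]])
p,d=arm.snapshot("side");s2=cv2.resize(p[20:180,220:420],None,fx=2,fy=2);cv2.imwrite("pics/c3.png",s2)
E
```

```text
[ 615.3787925  -326.34435092  131.21566195] [ 0.8714106   0.17826857 -0.01673283] 1.0025773229762085
top 1378 ((620.14111328125, -323.3815612792969), 11.346745491027832)
finger tool z max [-105.00175346  -64.89791349   71.47724646   74.78645036] tip y [-59.96855206  35.23281748]
```

View pics/c3.png

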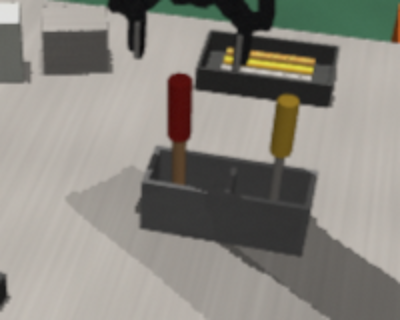

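The open fingertips are above the handle top at (180,80), and the rod has shifted to about (620,-323). I'll re-centre and go about 40 mm lower.

>>> step_arm(steps="3 4.5 0 0 0 0 0;0 0 10 0 0 0 0;0 0 10 0 0 0 0;0 0 10 0 0 0 0;0 0 8 0 0 0 0;0 0 4 0 0 0 0;0 0 0 0 0 0 0;0 0 0 0 0 0 0")

```text
time: 7.53
ee_pos: [619.7, -323.4, 89.0]
tool_rot: [0.706, 0.708, -0.0, -0.0]
ft_force: [-0.0, -0.4, 0.3]
finger_gap: 0.998
gripper_force: 0.0
```

>>> step_arm(steps="0 0 0 0 0 0 1;0 0 0 0 0 0 1;0 0 0 0 0 0 1;0 0 0 0 0 0 1;0 0 0 0 0 0 1;0 0 0 0 0 0 1;0 0 0 0 0 0 1;0 0 0 0 0 0 1;0 0 0 0 0 0 1")

```text
time: 8.28
ee_pos: [620.0, -323.5, 89.5]
tool_rot: [0.706, 0.708, 0.0, 0.0]
ft_force: [-1.8, 0.6, 3.1]
finger_gap: 0.269
gripper_force: 58.6
```

Gripped (gap 23 mm). Next I'll lift and carry it to the bowl.

>>> step_arm(steps="0 0 -5 0 0 0 1;0 0 -10 0 0 0 1;0 0 -15 0 0 0 1;0 0 -20 0 0 0 1;0 0 -20 0 0 0 1;0 0 -20 0 0 0 1;0 0 -15 0 0 0 1;0 0 -5 0 0 0 1;10 -3 0 0 0 0 1;20 -5 0 0 0 0 1;25 -6 0 0 0 0 1;25 -6 0 0 0 0 1")

```text
time: 9.28
ee_pos: [598.3, -241.9, 197.6]
tool_rot: [0.706, 0.708, -0.001, -0.001]
ft_force: [0.6, 1.4, -0.3]
finger_gap: 0.266
gripper_force: 58.3
```

>>> step_arm(steps="28 -7 0 0 0 0 1;28 -7 0 0 0 0 1;28 -7 0 0 0 0 1;28 -7 0 0 0 0 1;28 -7 0 0 0 0 1;28 -7 0 0 0 0 1;25 -6 0 0 0 0 1;20 -5 0 0 0 0 1;13 -3 0 0 0 0 1;6 -1 0 0 0 0 1;0 0 0 0 0 0 1;0 0 0 0 0 0 1")

```text
time: 10.28
ee_pos: [541.3, -11.9, 198.7]
tool_rot: [0.706, 0.709, -0.0, -0.0]
ft_force: [0.8, -1.3, -0.5]
finger_gap: 0.264
gripper_force: 58.3
```

```bash
python3 - <<'E'
from h import *
s=arm.observe();print(s['ee_pos'],s['ft_force'],s['finger_gap'])
p,d=arm.snapshot("side");P=cloud("side",d);H,S,V=cv2.split(cv2.cvtColor(p,cv2.COLOR_BGR2HSV))
cv2.imwrite("pics/c4.png",cv2.resize(p[60:300,200:440],None,fx=2.4,fy=2.4))
e=s['ee_pos'];near=(abs(P[...,0]-e[0])<30)&(abs(P[...,1]-e[1])<30)&(P[...,2]>75)&(P[...,2]<265)
for z in range(80,270,10):
  k=near&(abs(P[...,2]-z)<5)
  if k.sum()>5: print(z,k.sum(),np.median(P[k],0).round(1),P[k][:,0].min().round(),P[k][:,0].max().round(),np.median(p[k],0))
E
```

```text
[541.2825474  -11.93240277 198.72236859] [ 0.75887639 -1.28288888 -0.47509293] 0.26373751488765895
120 53 [537.1  -3.9 121.1] 526.0 548.0 [14. 16. 15.]
130 71 [536.4  -3.4 130. ] 526.0 549.0 [13. 14. 14.]
140 95 [537.3  -4.6 141.3] 526.0 549.0 [13. 15. 15.]
150 80 [537.3  -7.5 146.8] 527.0 549.0 [32.5 46.  61. ]
160 54 [537.7  -7.7 159.6] 531.0 545.0 [47.  69.  91.5]
170 41 [537.7  -7.1 170.2] 532.0 545.0 [46. 69. 92.]
180 49 [537.8  -7.3 179.8] 532.0 545.0 [47. 69. 91.]
190 50 [538.9  -7.3 189.8] 532.0 546.0 [47.5 70.  92. ]
200 53 [538.2  -6.7 200.5] 532.0 545.0 [47. 70. 92.]
210 32 [538.1  -3.5 212.8] 529.0 549.0 [33. 46. 86.]
220 91 [538.7  -2.7 220. ] 528.0 550.0 [13. 16. 82.]
230 96 [538.7  -2.5 230.4] 529.0 551.0 [13. 15. 82.]
240 122 [539.3  -1.8 241.2] 523.0 561.0 [14. 16. 82.]
250 209 [540.   -2.1 250.3] 516.0 566.0 [19. 19. 72.]
260 225 [539.3  -2.  260. ] 516.0 565.0 [20. 19. 70.]
```

View pics/c4.png

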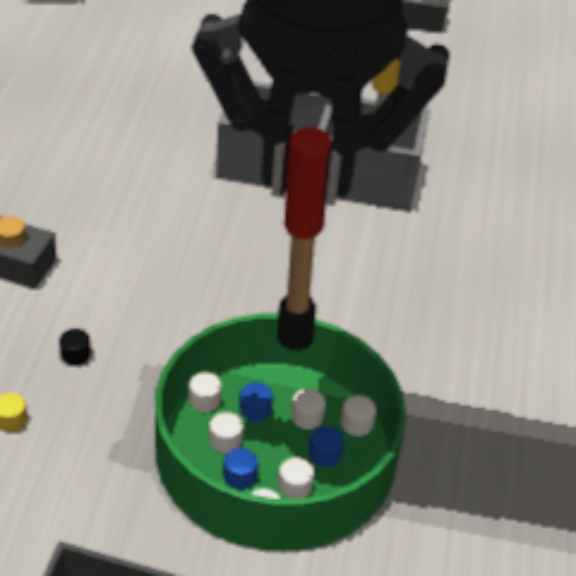

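The rod hangs above the bowl, upright to within a couple of degrees, with its foot at about (537.5,-14) and its underside at z≈115. I'll centre it and lower it into the free middle.

>>> step_arm(steps="3.5 6.5 0 0 0 0 1;0 0 0 0 0 0 1;0 0 12 0 0 0 1;0 0 18 0 0 0 1;0 0 20 0 0 0 1;0 0 20 0 0 0 1;0 0 18 0 0 0 1;0 0 10 0 0 0 1;0 0 6 0 0 0 1;0 0 2 0 0 0 1;0 0 0 0 0 0 1;0 0 0 0 0 0 1")

```text
time: 11.33
ee_pos: [548.7, -8.2, 94.0]
tool_rot: [0.706, 0.708, 0.0, 0.0]
ft_force: [0.9, 0.0, -0.7]
finger_gap: 0.268
gripper_force: 58.4
```

```bash
python3 - <<'E'
from h import *
s=arm.observe();print(s['ee_pos'],s['ft_force'],s['finger_gap'])
p,d=arm.snapshot("side");P=cloud("side",d)
cv2.imwrite("pics/c5.png",cv2.resize(p[130:300,240:400],None,fx=3,fy=3))
e=s['ee_pos'];near=(abs(P[...,0]-e[0])<16)&(abs(P[...,1]-e[1])<20)&(p.max(-1)<35)&(P[...,2]<45)
print(near.sum(),np.median(P[near],0),P[near].min(0),P[near].max(0))
E
```

```text
[548.73726195  -8.2022335   93.97477844] [ 0.92750244  0.02574573 -0.74525099] 0.26837021572974545
178 [ 5.44430556e+02 -5.16282443e-01  3.19730110e+01] [534.54321213 -17.15425023  12.46585317] [556.64798718   3.8990402   43.01732919]
```

View pics/c5.png

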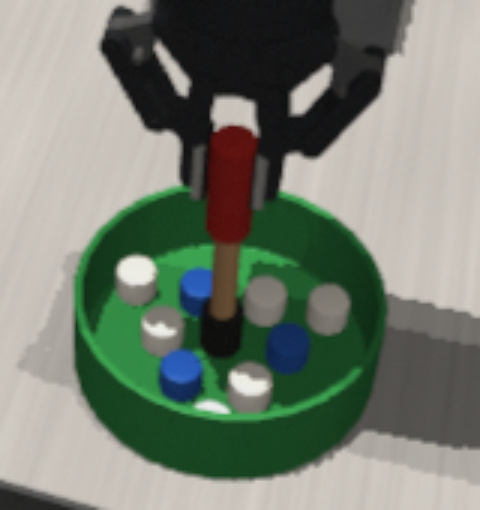

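The foot stands in the clear centre. I'll lower it 3 mm more and stir.

>>> step_arm(steps="0 0 3 0 0 0 1;3.5 6 0 0 0 0 1;3.5 6 0 0 0 0 1;3.5 6 0 0 0 0 1;3.5 6 0 0 0 0 1;3.5 6.3 0 0 0 0 1;0 0 0 0 0 0 1")

```text
time: 11.97
ee_pos: [579.7, 10.8, 90.1]
tool_rot: [0.705, 0.709, 0.0, 0.0]
ft_force: [-0.4, -0.0, -1.2]
finger_gap: 0.263
gripper_force: 58.3
```

>>> step_arm(steps="5 -3.5 0 0 0 0 1;4.3 -4.3 0 0 0 0 1;3.5 -5 0 0 0 0 1;2.6 -5.5 0 0 0 0 1;1.6 -5.9 0 0 0 0 1;0.5 -6.1 0 0 0 0 1;-0.5 -6.1 0 0 0 0 1;-1.6 -5.9 0 0 0 0 1;-2.6 -5.5 0 0 0 0 1;-3.5 -5 0 0 0 0 1;-4.3 -4.3 0 0 0 0 1;-5 -3.5 0 0 0 0 1")

```text
time: 12.97
ee_pos: [517.3, 8.7, 90.3]
tool_rot: [0.706, 0.708, 0.0, 0.0]
ft_force: [0.5, 0.2, -1.1]
finger_gap: 0.263
gripper_force: 58.3
```

>>> step_arm(steps="-5.5 -2.6 0 0 0 0 1;-5.9 -1.6 0 0 0 0 1;-6.1 -0.5 0 0 0 0 1;-6.1 0.5 0 0 0 0 1;-5.9 1.6 0 0 0 0 1;-5.5 2.6 0 0 0 0 1;-5 3.5 0 0 0 0 1;-4.3 4.3 0 0 0 0 1;-3.5 5 0 0 0 0 1;-2.6 5.5 0 0 0 0 1;-1.6 5.9 0 0 0 0 1;-0.5 6.1 0 0 0 0 1")

```text
time: 13.97
ee_pos: [548.9, -43.3, 90.1]
tool_rot: [0.706, 0.708, -0.0, 0.0]
ft_force: [0.8, -0.4, -0.9]
finger_gap: 0.265
gripper_force: 58.3
```

>>> step_arm(steps="0.5 6.1 0 0 0 0 1;1.6 5.9 0 0 0 0 1;2.6 5.5 0 0 0 0 1;3.5 5 0 0 0 0 1;4.3 4.3 0 0 0 0 1;5 3.5 0 0 0 0 1;5.5 2.6 0 0 0 0 1;5.9 1.6 0 0 0 0 1;6.1 0.5 0 0 0 0 1;6.1 -0.5 0 0 0 0 1;5.9 -1.6 0 0 0 0 1;5.5 -2.6 0 0 0 0 1")

```text
time: 14.97
ee_pos: [578.2, 10.5, 90.3]
tool_rot: [0.706, 0.709, 0.0, -0.0]
ft_force: [0.1, 1.0, -0.3]
finger_gap: 0.269
gripper_force: 58.7
```

```bash
python3 - <<'E'
from h import *
s=arm.observe();print(s['ee_pos'],s['ft_force'],s['finger_gap'])
B=[(563,-40.2),(561.8,20.9),(508.6,-12)]
for n in("top","side"):
    p,d=arm.snapshot(n);cv2.imwrite(f"pics/s_{n}.png",p)
    H,S,V=cv2.split(cv2.cvtColor(p,cv2.COLOR_BGR2HSV));m=((H>105)&(H<130)&(S>130)&(V>60)).astype(np.uint8)
    k,l,st,c=cv2.connectedComponentsWithStats(m)
    for i in range(1,k):
        w=ray(n,c[i],25 if n=="top" else 18)
        if st[i,4]>15 and np.hypot(w[0]-544,w[1]+10)<85: print(n,st[i,4],w.round(1),[round(float(np.hypot(w[0]-a,w[1]-b))) for a,b in B])
a=cv2.imread("pics/s_top.png")[200:310,215:325];b=cv2.imread("pics/s_side.png")[170:300,250:380]
cv2.imwrite("pics/c6.png",np.hstack([cv2.resize(a,(400,400)),cv2.resize(b,(400,400))]))
E
```

```text
[578.24030282  10.54203557  90.25908075] [ 0.08240884  1.00673215 -0.32263973] 0.26898390271246664
top 90 [523.5 -64.9  25. ] [47, 94, 55]
side 170 [523.6 -63.9  18. ] [46, 93, 54]
side 112 [604.4   0.7  18. ] [58, 47, 97]
side 38 [561.   36.5  18. ] [77, 16, 71]
```

View pics/c6.png

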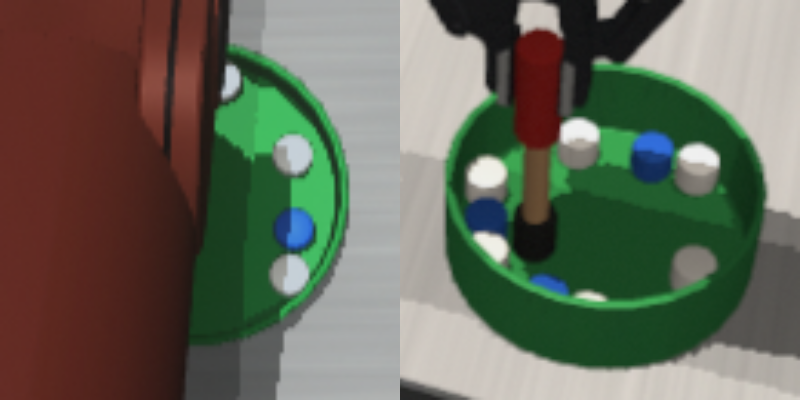

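All beads are in the bowl and the foot is still down among them. The left-hand blue bead in the side view, at (487,215), and the one at (655,155) have clearly moved. The one near the near wall at (548,288) is in doubt, so I'll sweep it along the wall.

>>> step_arm(steps="6 2 0 0 0 0 1;6 2 0 0 0 0 1;6 2.3 0 0 0 0 1;0 0 0 0 0 0 1")

```text
time: 15.4
ee_pos: [582.6, 27.4, 89.2]
tool_rot: [0.706, 0.709, -0.002, -0.001]
ft_force: [-7.6, -4.9, 1.4]
finger_gap: 0.266
gripper_force: 61.0
```

>>> step_arm(steps="4.2 -4.8 0 0 0 0 1;3.6 -5.2 0 0 0 0 1;2.9 -5.6 0 0 0 0 1;2.2 -5.9 0 0 0 0 1;1.5 -6.2 0 0 0 0 1;0.7 -6.3 0 0 0 0 1;0 -6.4 0 0 0 0 1;-0.8 -6.3 0 0 0 0 1;-1.6 -6.1 0 0 0 0 1;-2.3 -5.9 0 0 0 0 1;-3 -5.6 0 0 0 0 1;-3.7 -5.2 0 0 0 0 1")

```text
time: 16.4
ee_pos: [514.5, 30.6, 90.3]
tool_rot: [0.706, 0.708, 0.0, 0.0]
ft_force: [-0.1, -0.0, -0.4]
finger_gap: 0.265
gripper_force: 59.0
```

>>> step_arm(steps="-8 6 0 0 0 0 1;-8 6 0 0 0 0 1;-8 6 0 0 0 0 1;-8 6 0 0 0 0 1;-6 6 0 0 0 0 1;0 0 0 0 0 0 1;0 0 -10 0 0 0 1;0 0 -20 0 0 0 1;0 0 -25 0 0 0 1;0 0 -25 0 0 0 1;0 0 -20 0 0 0 1;0 0 -10 0 0 0 1")

```text
time: 17.4
ee_pos: [546.2, -6.5, 203.5]
tool_rot: [0.706, 0.709, 0.002, 0.001]
ft_force: [0.4, -0.8, -0.6]
finger_gap: 0.263
gripper_force: 59.0
```

>>> step_arm(steps="-10 3 0 0 0 0 1;-20 4 0 0 0 0 1;-26 6 0 0 0 0 1;-28 6 0 0 0 0 1;-28 6 0 0 0 0 1;-28 6 0 0 0 0 1;-28 6 0 0 0 0 1;-28 6 0 0 0 0 1;-25 5 0 0 0 0 1;-20 4 0 0 0 0 1;-10 2 0 0 0 0 1;0 0 0 0 0 0 1")

```text
time: 18.4
ee_pos: [598.9, -260.9, 198.8]
tool_rot: [0.707, 0.707, -0.001, -0.0]
ft_force: [0.2, -0.5, -1.6]
finger_gap: 0.26
gripper_force: 59.0
```

```bash
cat > chk.py <<'E'
from h import *
s=arm.observe();e=s['ee_pos'];print(e,s['ft_force'],s['finger_gap'])
B=[(563,-40.2),(561.8,20.9),(508.6,-12)]
for n in("top","side"):
    p,d=arm.snapshot(n);cv2.imwrite(f"pics/e_{n}.png",p)
    H,S,V=cv2.split(cv2.cvtColor(p,cv2.COLOR_BGR2HSV));m=((H>105)&(H<130)&(S>130)&(V>60)).astype(np.uint8)
    k,l,st,c=cv2.connectedComponentsWithStats(m)
    for i in range(1,k):
        w=ray(n,c[i],25 if n=="top" else 18)
        if st[i,4]>15 and np.hypot(w[0]-544,w[1]+10)<85: print(n,st[i,4],w.round(1),[round(float(np.hypot(w[0]-a,w[1]-b))) for a,b in B])
P=cloud("side",d)
near=(abs(P[...,0]-e[0])<30)&(abs(P[...,1]-e[1])<30)&(P[...,2]>75)&(P[...,2]<250)
for z in range(80,250,10):
  k=near&(abs(P[...,2]-z)<5)
  if k.sum()>5: print(z,k.sum(),np.median(P[k],0).round(1),P[k].min(0).round(),P[k].max(0).round(),np.median(p[k],0))
E
python3 chk.py
```

```text
[ 598.92171451 -260.85876542  198.81867466] [ 0.22173592 -0.50157908 -1.58540801] 0.2597817360890419
top 94 [603.3   3.6  25. ] [60, 45, 96]
top 91 [558.9  54.5  25. ] [95, 34, 83]
top 89 [523.6 -64.9  25. ] [46, 94, 55]
side 167 [523.5 -64.   18. ] [46, 93, 54]
side 148 [603.9   2.5  18. ] [59, 46, 96]
120 41 [ 594.1 -261.1  120.6] [ 585. -274.  115.] [ 606. -258.  125.] [14. 15. 15.]
130 56 [ 594.6 -261.3  129.8] [ 585. -272.  125.] [ 607. -257.  135.] [11.  12.  12.5]
140 68 [ 595.2 -260.8  141.3] [ 585. -269.  135.] [ 608. -256.  145.] [12. 13. 13.]
150 57 [ 596.  -263.4  146.8] [ 585. -278.  145.] [ 607. -257.  155.] [34. 51. 61.]
160 39 [ 596.5 -261.8  160.3] [ 590. -268.  155.] [ 603. -259.  165.] [43. 64. 86.]
170 37 [ 596.9 -261.6  169.8] [ 591. -266.  166.] [ 604. -258.  175.] [43. 65. 84.]
180 34 [ 596.1 -259.9  179.7] [ 591. -268.  175.] [ 605. -258.  185.] [43.  64.5 85. ]
190 34 [ 596.6 -259.7  189.6] [ 591. -267.  185.] [ 602. -257.  195.] [43. 64. 85.]
200 40 [ 596.1 -258.9  199.5] [ 591. -264.  195.] [ 603. -254.  205.] [41.  61.5 82. ]
210 35 [ 597.3 -254.7  212.7] [ 588. -261.  205.] [ 609. -250.  215.] [28. 40. 76.]
220 67 [ 595.8 -253.2  219.9] [ 586. -261.  215.] [ 609. -248.  225.] [12. 14. 74.]
230 64 [ 596.4 -251.8  230. ] [ 587. -260.  225.] [ 608. -248.  235.] [11. 13. 74.]
240 93 [ 598.1 -249.8  241.1] [ 580. -257.  235.] [ 620. -245.  245.] [12. 14. 74.]
```

All three blue beads now lie at least 34 mm from every starting spot. The rod has tilted about 5° in the grip, so I'll straighten it with the wrist on the way to the pocket.

>>> step_arm(steps="0 0 0 -0.012 0.042 0 1;0 0 0 -0.012 0.042 0 1;-10 2 0 0 0 0 1;-17 3 0 0 0 0 1;-17 3 0 0 0 0 1;-14 3 0 0 0 0 1;-7 1 0 0 0 0 1;0 0 0 0 0 0 1;0 0 0 0 0 0 1")

```text
time: 19.25
ee_pos: [612.7, -321.7, 194.8]
tool_rot: [0.705, 0.708, 0.038, -0.021]
ft_force: [-0.1, -0.2, -0.7]
finger_gap: 0.263
gripper_force: 58.9
```

```bash
python3 chk.py | grep -v -e top -e side
```

```text
[ 612.69207208 -321.7351628   194.82940426] [-0.11211126 -0.20516508 -0.66776352] 0.2633788661605035
110 15 [ 611.2 -318.6  113.2] [ 601. -325.  112.] [ 623. -313.  115.] [90. 94. 97.]
120 53 [ 608.7 -317.3  120.8] [ 601. -331.  115.] [ 623. -311.  125.] [12. 14. 14.]
130 52 [ 610.7 -317.5  130.1] [ 600. -327.  125.] [ 622. -312.  135.] [12. 13. 14.]
140 76 [ 611.5 -319.9  140.6] [ 601. -334.  135.] [ 623. -313.  145.] [15.5 17.5 18.5]
150 30 [ 611.1 -322.   148.7] [ 605. -326.  145.] [ 618. -318.  155.] [43. 64. 85.]
160 37 [ 610.6 -321.5  159.3] [ 605. -328.  155.] [ 618. -316.  164.] [43. 65. 85.]
170 32 [ 610.1 -321.4  169.9] [ 605. -324.  165.] [ 617. -316.  175.] [42. 62. 83.]
180 41 [ 611.  -321.   179.8] [ 604. -330.  175.] [ 618. -317.  185.] [44. 64. 84.]
190 35 [ 611.1 -321.6  189.7] [ 605. -325.  186.] [ 618. -318.  195.] [44. 64. 84.]
200 35 [ 609.9 -320.7  200.9] [ 604. -329.  195.] [ 617. -316.  205.] [43. 64. 86.]
210 45 [ 608.7 -317.1  211. ] [ 599. -326.  206.] [ 621. -313.  215.] [14. 16. 78.]
220 64 [ 609.8 -317.1  219.6] [ 599. -325.  215.] [ 622. -312.  225.] [12. 14. 76.]
230 62 [ 610.1 -317.2  229.4] [ 599. -323.  225.] [ 622. -312.  235.] [12.  14.  76.5]
240 118 [ 609.5 -315.9  240.2] [ 588. -323.  235.] [ 633. -310.  245.] [13.5 15.  71. ]
```

The rod is upright at about (611,-327), inside the pocket outline. Next I'll lower it along the world vertical.

>>> step_arm(steps="-0.9 -0.2 10 0 0 0 1;-1.7 -0.5 20 0 0 0 1;-1.7 -0.5 20 0 0 0 1;-1.7 -0.5 20 0 0 0 1;-1.3 -0.4 15 0 0 0 1;-0.9 -0.2 10 0 0 0 1;-0.4 -0.1 4 0 0 0 1;0 0 0 0 0 0 1;0 0 0 0 0 0 1")

```text
time: 20.1
ee_pos: [612.9, -322.7, 96.3]
tool_rot: [0.705, 0.708, 0.038, -0.021]
ft_force: [0.3, 0.6, 0.1]
finger_gap: 0.265
gripper_force: 58.9
```

>>> step_arm(steps="-0.2 0 2 0 0 0 1;0 0 0 0 0 0 1;-0.2 0 1.5 0 0 0 1;0 0 0 0 0 0 1")

```text
time: 20.43
ee_pos: [612.7, -322.9, 92.3]
tool_rot: [0.705, 0.708, 0.038, -0.021]
ft_force: [-0.5, 0.6, -0.1]
finger_gap: 0.266
gripper_force: 58.9
```

>>> step_arm(steps="-0.1 0 1 0 0 0 1;0 0 0 0 0 0 1;-0.1 0 1 0 0 0 1;0 0 0 0 0 0 1")

```text
time: 20.77
ee_pos: [612.6, -322.8, 90.0]
tool_rot: [0.705, 0.708, 0.038, -0.021]
ft_force: [0.6, -0.2, -1.2]
finger_gap: 0.265
gripper_force: 58.9
```

>>> step_arm(steps="-0.1 0 1 0 0 0 1;0 0 0 0 0 0 1;0 0 0 0 0 0 1")

```text
time: 21.02
ee_pos: [612.8, -323.0, 89.6]
tool_rot: [0.705, 0.708, 0.038, -0.021]
ft_force: [-0.1, 0.1, 4.0]
finger_gap: 0.266
gripper_force: 59.5
```

Contact (4 N). Now I'll release gently.

>>> step_arm(steps="0 0 0 0 0 0 0.7;0 0 0 0 0 0 0.65;0 0 0 0 0 0 0.6;0 0 0 0 0 0 0.5;0 0 0 0 0 0 0.4;0 0 0 0 0 0 0.2;0 0 0 0 0 0 0;0 0 0 0 0 0 0;0 0 0 0 0 0 0;0 0 0 0 0 0 0;0 0 0 0 0 0 0")

```text
time: 21.93
ee_pos: [612.7, -322.8, 89.1]
tool_rot: [0.705, 0.708, 0.038, -0.021]
ft_force: [-0.3, 0.6, -0.0]
finger_gap: 0.999
gripper_force: 0.0
```

>>> step_arm(steps="0.9 0.2 -10 0 0 0 0;1.3 0.4 -15 0 0 0 0;1.7 0.5 -20 0 0 0 0;1.7 0.5 -20 0 0 0 0;1.7 0.5 -20 0 0 0 0;1.7 0.5 -20 0 0 0 0;1.3 0.4 -15 0 0 0 0;0 0 0 0 0 0 0;0 0 0 0 0 0 0")

```text
time: 22.68
ee_pos: [613.3, -323.3, 211.8]
tool_rot: [0.705, 0.708, 0.039, -0.02]
ft_force: [0.1, 0.0, -0.4]
finger_gap: 1.004
gripper_force: 0.0
```

```bash
python3 chk.py | grep -e top -e side -e '\[ *61'; python3 - <<'E'
import cv2,numpy as np
p=cv2.imread("pics/e_side.png");cv2.imwrite("pics/c7.png",cv2.resize(p[20:300,220:420],None,fx=2,fy=2))
E
```

```text
[ 613.25488843 -323.29376358  211.77844339] [ 0.14277122  0.04920365 -0.40423064] 1.0043307391589436
top 94 [603.3   3.6  25. ] [60, 45, 96]
top 91 [558.9  54.5  25. ] [95, 34, 83]
top 89 [523.6 -64.9  25. ] [46, 94, 55]
side 167 [523.5 -64.   18. ] [46, 93, 54]
side 149 [603.9   2.4  18. ] [59, 46, 96]
80 28 [ 610.6 -323.4   80.5] [ 605. -328.   76.] [ 618. -320.   85.] [43.  62.  82.5]
90 28 [ 612.2 -322.8   90. ] [ 606. -327.   85.] [ 619. -319.   95.] [43.  64.  84.5]
100 24 [ 612.  -320.9   99.1] [ 601. -329.   95.] [ 623. -318.  105.] [41.5 62.  83. ]
110 52 [ 611.3 -319.9  110.3] [ 601. -327.  105.] [ 623. -313.  115.] [13. 15. 80.]
120 50 [ 610.1 -319.1  119.8] [ 600. -332.  116.] [ 623. -315.  125.] [13. 15. 80.]
130 56 [ 610.9 -319.1  130.1] [ 601. -328.  125.] [ 622. -315.  135.] [12.  14.5 81. ]
140 53 [ 610.7 -319.6  139.9] [ 601. -332.  135.] [ 623. -314.  145.] [12. 15. 80.]
150 59 [ 610.4 -319.8  149.8] [ 601. -330.  145.] [ 624. -315.  155.] [13. 15. 80.]
160 69 [ 611.3 -319.5  160.9] [ 601. -339.  155.] [ 622. -313.  165.] [13. 15. 80.]
170 50 [ 612.3 -325.9  166.2] [ 602. -337.  165.] [ 623. -317.  168.] [14.  17.  82.5]
```

View pics/c7.png

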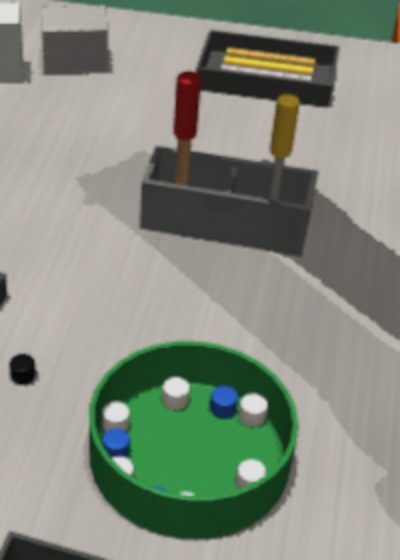

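The rod stands upright and free in its pocket, with its handle at (187,105). All the beads are in the bowl and the gripper is clear.

```bash
python3 -c "
from workcell import arm
print(arm.sign_off())"
```

```text
the job is handed in; nothing more can be done
None
```

The job is done and handed in at about 23 s: all three blue beads were stirred at least 34 mm from where they lay and are still in the bowl, and the rod stands released and upright in the holder (the first grip closed above the handle with about 5 N on its top and shifted the rod a few mm; the second grip held).

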